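# Dial the code and open the pantry lockbox

## Task

Open the lockbox on the pantry worktop: its code is 4-7-2, read from left to right as the numerals uppermost on the three thumbwheels (level with the index ticks when seen from straight above). Roll the wheels with a light fingertip, one at a time without touching the wheel beside it, until each clicks in on its numeral; then push the slide to the right, never hard, until the lid springs up, and let the slide go home. Leave the lid ajar, the code showing, and the things round the box where they stand.

Things in the scene. Friction and masses are not known exactly. Their poses are not given: they have to be found in the camera images.
- lockbox: Grey steel box 222 mm deep (x), 204 mm wide, fixed to the worktop. Origin: centre of its underside; its z is up, its -x side faces the robot at yaw 0, its y is to the left. The front 80 mm of its top is the lock deck with a steel cover plate whose surface is at z = 82 mm; three thumbwheels 26 mm apart and a slide stand out of it. Behind the deck lies the hinged lid, top face at z = 91 mm.
- turn_1 (a joint): Turn of thumbwheel 1 (the left one seen from the robot), rad. It clicks at every multiple of 0.6283: value 0.6283 n (plus any whole turns of 6.2832) has numeral n (0 to 9) on top. It grows when the top of the wheel is rolled away from the robot (box +x). Endless; a sprung roller holds each click, so under half a click it springs back, past half it jumps on; just at half it may rest.
- wheel_1: Thumbwheel 1, black with white numerals: 40 mm across, 11 mm wide, axle along the box's y. Origin on the axle at x = -70, y = 62, z = 71 mm of the box, the top of its soft rim 20 mm higher, 9 mm proud of the plate. Turns with the wheel. About 2.5 N along the rim rolls it; press 8 to 13 N so that it does not slip; over 20 N harms it, a jolt too: touch it at 10 mm/s or slower.
- numeral_1 (a point): Point on the rim of wheel 1 at the middle of its numeral 4, the one this wheel must show; turns with the wheel on a 20 mm radius.
- index_1 (a point): Fixed point of the lock where the top of wheel 1 is (box x = -70, y = 62, z = 91 mm), level with the dark ticks on the plate when seen from straight above; the numeral lying here is the one shown.
- turn_2 (a joint): Turn of thumbwheel 2 (the middle one seen from the robot), rad. It clicks at every multiple of 0.6283: value 0.6283 n (plus any whole turns of 6.2832) has numeral n (0 to 9) on top. It grows when the top of the wheel is rolled away from the robot (box +x). Endless; a sprung roller holds each click, so under half a click it springs back, past half it jumps on; just at half it may rest.
- wheel_2: Thumbwheel 2, black with white numerals: 40 mm across, 11 mm wide, axle along the box's y. Origin on the axle at x = -70, y = 36, z = 71 mm of the box, the top of its soft rim 20 mm higher, 9 mm proud of the plate. Turns with the wheel. About 2.5 N along the rim rolls it; press 8 to 13 N so that it does not slip; over 20 N harms it, a jolt too: touch it at 10 mm/s or slower.
- numeral_2 (a point): Point on the rim of wheel 2 at the middle of its numeral 7, the one this wheel must show; turns with the wheel on a 20 mm radius.
- index_2 (a point): Fixed point of the lock where the top of wheel 2 is (box x = -70, y = 36, z = 91 mm), level with the dark ticks on the plate when seen from straight above; the numeral lying here is the one shown.
- turn_3 (a joint): Turn of thumbwheel 3 (the right one seen from the robot), rad. It clicks at every multiple of 0.6283: value 0.6283 n (plus any whole turns of 6.2832) has numeral n (0 to 9) on top. It grows when the top of the wheel is rolled away from the robot (box +x). Endless; a sprung roller holds each click, so under half a click it springs back, past half it jumps on; just at half it may rest.
- wheel_3: Thumbwheel 3, black with white numerals: 40 mm across, 11 mm wide, axle along the box's y. Origin on the axle at x = -70, y = 10, z = 71 mm of the box, the top of its soft rim 20 mm higher, 9 mm proud of the plate. Turns with the wheel. About 2.5 N along the rim rolls it; press 8 to 13 N so that it does not slip; over 20 N harms it, a jolt too: touch it at 10 mm/s or slower.
- numeral_3 (a point): Point on the rim of wheel 3 at the middle of its numeral 2, the one this wheel must show; turns with the wheel on a 20 mm radius.
- index_3 (a point): Fixed point of the lock where the top of wheel 3 is (box x = -70, y = 10, z = 91 mm), level with the dark ticks on the plate when seen from straight above; the numeral lying here is the one shown.
- slide (a joint): Travel of the slide, m: 0 at home, 0.012 at its stop, growing to the right (box -y). A spring brings it back (2.4 N at home, 4.8 N at the stop). With a wrong code it stops dead at 0.002; with the right one it passes, and at about 0.008 it lets go of the lid.
- slide_tab: Steel thumb tab of the slide, to the right of the wheels: 24 mm (box x) by 10 mm (box y), its top 12 mm above the cover plate. Origin: middle of its foot on the plate, at box x = -70, y = -50, z = 82.5 mm when home; axes as the box's. Push or pinch it with under 25 N.
- slide_push (a point): Middle of the tab's left face (the one to push), 5 mm to the left of the tab's origin and 7 mm above it. 49 mm of free plate lie between it and wheel 3.
- lid_hinge (a joint): Angle of the lid about its hinge at the back of the box, rad: 0 shut. When the slide lets go, a spring raises the lid by itself to about 0.29 and holds it there.
- mug: Speckled mug standing to the left of the box, 88 mm across, 100 mm tall; bystander. Origin: centre of the underside.
- shaker: Small glass shaker with a metal cap, 44 mm across, 90 mm tall, at the right of the box's front; bystander. Origin: centre of the underside.
- lemon: Lemon 76x62x54 mm lying to the right of the box; bystander. Origin: centre of the underside.

How it is judged:
By the outcome, as a careful person would: the job done as asked, in the order asked, and still so for the second after the job is handed in, with the robot touching nothing.
It also fails if it takes over 72 s, if anything falls off the work surface, if the arm or the gripper's body presses on something with over 40 N, if the wrist force passes 120 N, or if a joint passes its speed limit or range.

## Robot

A 6-joint arm with a two-finger parallel gripper is mounted at the origin on a cart in front of the work surface, level with it; the furniture and walls round the work are solid. World frame = base frame: x ahead of the robot, y to its left, z up, the work surface at z = 0. Lengths are in mm, angles in degrees, forces in N, time in s.
With the tool pointing down it reaches from about 300 to 750 mm from the base axis. Payload 8.5 kg.
Tool frame: the origin (TCP) lies midway between the tips of the shut fingers; the grasp point (between the pads) lies 19 mm behind it; z points along the fingers, y is the line along which they close (so a half turn about z gives the same grasp; the last joint's range is limited). The gripper opens to 85 mm and grips with 20 to 120 N. Pads are 22 mm wide; open, the fingers measure 114 mm over their backs; the gripper's body (76 mm by 85 mm) begins 54 mm behind the grasp point. The pads swing forward as they close: fully open they stand 13 mm farther back than shut.
Start: joints at [-86.763, 21.807, 74.336, -0, 83.858, -12.336], TCP at [147.651, -529.792, 203.922] pointing down, gripper open.
Joint ranges: [-178.18, 178.18], [-50.72, 133.34], [12.68, 142.11], [-81.47, 261.47], [9.98, 163.14], [-165.26, 165.26]. Speed limits (degrees/s): [136.94, 136.94, 180, 180, 180, 180].

## Interface

Orientations are given as a 3x3 rotation matrix whose columns are the frame's x, y, z axes.
In Python, from station import observe, get_image, calibration, finish_job gives the robot as it stands.
- The arm moves only by the shell command python3 -m handwheel 'ROWS'. ROWS is rows parted by semicolons, their numbers by spaces, 1 to 5 of them, each of 7 numbers: a rotation vector rx, ry, rz in degrees, then dx, dy, dz in mm, then the opening from 0.0 (shut) to 1.0 (fully open); each row is the pose to reach, as a shift and turn from the pose commanded when the command began, along the tool's axes at that moment; what a row does not reach only later rows make up. A row lasts 1/10 s, in which the tool goes at most 50 mm and 8.59 degrees, less where a joint would pass 70% of its speed; a pose out of reach is approached as far as the arm can. The fingers move at their own pace and stop on an object; the grip force is fixed at half the most. Time passes only in rows, so rows that do not move let the fingers close. It prints the time, the measured TCP pose, the force, the opening and the grip force at its end.
- observe(): the state, without advancing time (a new reading comes with each control period).
- get_image(name): name is "side" or "top"; returns (picture, depth): 480x640x3 uint8, red, green, blue; 480x640 float32, mm along the optical axis (not along the pixel's ray), 0 where there is no reading.
- calibration(name): a dict with "mtx" (3x3 intrinsics, pixels), "rvec" (rotation vector, rad) and "tvec" (3), from world to camera coordinates, as OpenCV has them. Camera axes: x right, y down, z forward; pixel columns grow to the right and rows downward; lengths in mm; the calibration is good to about 2 mm. A picture is of the moment at which its call begins. calibration takes no time and is no camera call.
- finish_job(): hands the job in; it is judged then, once.
The state is a dict: "t": time; "joints": joint angles; "joint_vel": joint speeds; "joint_efforts": joint torques, N m; "eef_pos": TCP position; "eef_rot": TCP orientation; "force": force on the tool from outside, world axes, zero at the start; "ft_torque": the same for the moment, N m; "grip_width": opening from 0.0 (shut) to 1.0 (fully open); "grasp_force": force on a finger pad.
Only numpy, scipy, OpenCV 4.12 (cv2) and the standard library are available. Lean on these libraries where they do the work, as an engineer would, in place of code of your own. Each camera call takes 0.05 s, during which the arm holds its last target. There are 200 camera calls.

## Working session

There is one attempt and no reset: what is moved stays moved. The work goes in short steps, Python scripts to look and compute and a shell command to move; the robot and the scene stay as the last step left them, time stands still between calls to the robot, and variables do not carry over. Pictures are saved under pics/ and viewed, at most 10 in all, crops included, and the job is handed in when it is done.

```bash
mkdir -p pics; ls; cat > h.py <<'E'
import numpy as np, cv2
from station import *
def cal(n):
    c=calibration(n); K=np.array(c["mtx"],float); R=cv2.Rodrigues(np.array(c["rvec"],float))[0]; t=np.array(c["tvec"],float).ravel(); return K,R,t
def ray(n,uv,z):
    K,R,t=cal(n); uv=np.atleast_2d(uv).astype(float)
    d=(np.linalg.inv(K)@np.c_[uv,np.ones(len(uv))].T).T@R; o=-R.T@t
    return o+d*((z-o[2])/d[:,2])[:,None]
def proj(n,P):
    K,R,t=cal(n); p=(K@(R@np.atleast_2d(P).T+t[:,None])).T; return p[:,:2]/p[:,2:]
def snap(n,f):
    im,d=get_image(n); cv2.imwrite(f"pics/{f}.png",im[:,:,::-1]); np.savez(f"{f}.npz",im=im,d=d); return im,d
E
python3 - <<'E'
from h import *
for n in("top","side"):
    snap(n,n+"0"); K,R,t=cal(n); print(n,K[0,0],-R.T@t,R[2])
s=observe(); print(s)
E
```

```text
pics
top 445.39168192695854 [403.8898265  167.79732991 905.41945712] [ 0.14991159 -0.01966993 -0.98850372]
side 514.2406813813699 [ 513.02620572 1001.42327537  530.847789  ] [ 0.05449326 -0.88518031 -0.46204578]
{'t': 0.1, 'joints': array([-8.67639256e+01,  2.18371859e+01,  7.43794765e+01, -1.04530363e-03,
        8.38582769e+01, -1.23353200e+01]), 'joint_vel': array([-0.10289143, -0.08567886, -0.12238169, -0.01669897,  0.01579662,
       -0.00348533]), 'joint_efforts': array([ 4.86932913e-03, -4.49222445e+01, -2.31659853e+01, -1.29620225e-04,
        3.62712715e-03, -2.58768699e-05]), 'eef_pos': array([ 147.62097403, -529.50718105,  203.37851866]), 'eef_rot': array([[ 9.63296193e-01,  2.68440749e-01, -9.19436518e-05],
       [ 2.68440637e-01, -9.63295345e-01,  1.30482901e-03],
       [ 2.61700384e-04, -1.28161823e-03, -9.99999144e-01]]), 'force': array([-0.6308544 ,  0.46593534, -0.06735944]), 'ft_torque': array([-0.00734297,  0.04803148, -0.02905363]), 'grasp_force': 0.0, 'grip_width': 0.9981011526550179}
```

View pics/top0.png

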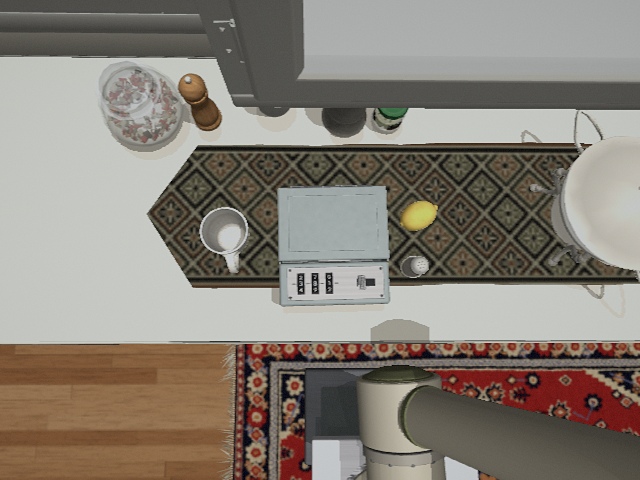

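View pics/side0.png

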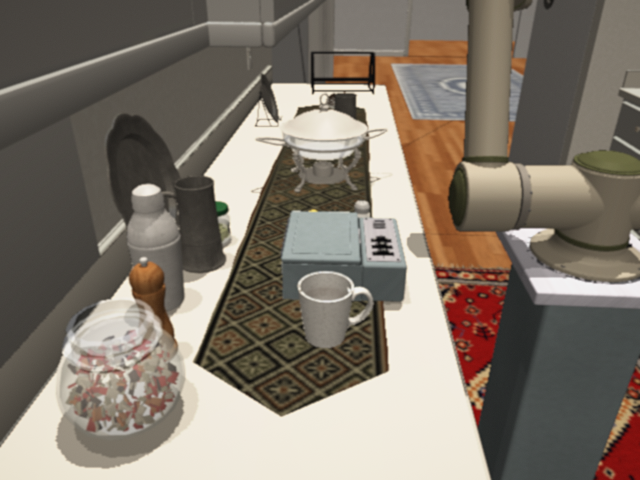

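The top view shows the box spanning (278..390, 186..306), the wheels near (300/315/329, 283) and the slide tab near (366, 282). The mug is at (225, 232), the shaker at (414, 266) and the lemon at (419, 215). I'll enlarge the lock plate and measure the box.

```bash
python3 - <<'E'
from h import *
im=np.load("top0.npz")["im"]; d=np.load("top0.npz")["d"]
# plate: bright low-sat region near (335,283)
hsv=cv2.cvtColor(im,cv2.COLOR_RGB2HSV)
print([tuple(im[r,c]) for r,c in((272,345),(300,340),(225,335),(302,335))])
g=im[258:310,272:396,::-1]; cv2.imwrite("pics/c0.png",cv2.resize(g,None,fx=6.4,fy=6.4,interpolation=cv2.INTER_CUBIC))
s=np.load("side0.npz")["im"][210:280,355:410,::-1]
cv2.imwrite("pics/c1.png",cv2.resize(s,None,fx=8,fy=8,interpolation=cv2.INTER_CUBIC))
E
```

```text
[(np.uint8(197), np.uint8(196), np.uint8(195)), (np.uint8(163), np.uint8(173), np.uint8(171)), (np.uint8(161), np.uint8(170), np.uint8(168)), (np.uint8(161), np.uint8(171), np.uint8(170))]
```

View pics/c0.png

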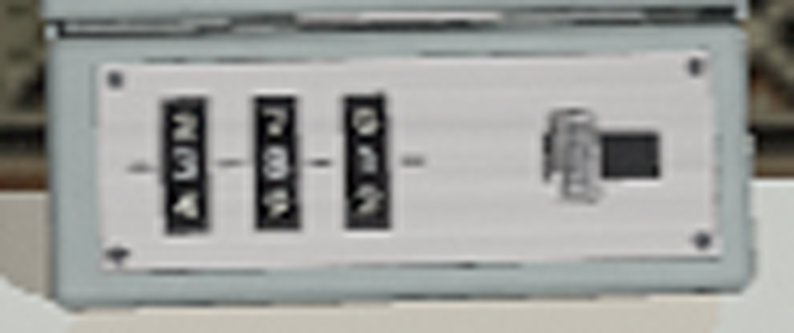

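The wheels read about 2‑3‑4, 7‑8‑9 and 0‑1‑2 from far to near, so 3‑8‑1 is on top. That means +1, −1 and +1 click. I'll measure the pose and zoom in on the wheels to confirm.

```bash
python3 - <<'E'
from h import *
im=np.load("top0.npz")["im"]; d=np.load("top0.npz")["d"]
g=cv2.cvtColor(im,cv2.COLOR_RGB2GRAY)
def comp(z):
    a=np.zeros_like(g); a[265:302,285:385]=(g[265:302,285:385]<110)
    a=cv2.morphologyEx(a,cv2.MORPH_CLOSE,np.ones((3,3)))
    n,l,st,c=cv2.connectedComponentsWithStats(a)
    for i in range(1,n):
        if st[i,4]>2: print(st[i],c[i].round(1),ray("top",c[i],z).round(1)[0])
comp(86)
# lid outline: grey-green hue
m=((abs(im[:,:,0].astype(int)-161)<22)&((im[:,:,1].astype(int)-im[:,:,0])>4)&((im[:,:,1].astype(int)-im[:,:,0])<16)).astype(np.uint8)
a=np.zeros_like(m); a[180:312,268:400]=m[180:312,268:400]
a=cv2.morphologyEx(a,cv2.MORPH_OPEN,np.ones((3,3)))
lid=a.copy(); lid[260:]=0
c=max(cv2.findContours(lid,0,2)[0],key=cv2.contourArea); r=cv2.minAreaRect(c); print("lid",r)
P=ray("top",cv2.boxPoints(r),91);print(P.round(1),P.mean(0))
# side edges
for s in(0,1):
    pts=[]
    for y in range(192,256):
        x=np.flatnonzero(a[y]); pts.append((x[0]-.5 if s==0 else x[-1]+.5,y))
    p=ray("top",pts,91); f=np.polyfit(p[:,0],p[:,1],1); print("edge",f,np.degrees(np.arctan(f[0])), "at mid",np.median(p[:,1]))
print("depthpts",[ (p,d[p[1],p[0]]) for p in((335,225),(345,275))])
g=im[268:300,290:340,::-1]; cv2.imwrite("pics/c2.png",cv2.resize(g,None,fx=14,fy=14,interpolation=cv2.INTER_CUBIC))
E
```

```text
[380 267   1   3   3] [380. 268.] [473.2  33.2  86. ]
[297 273   8  22 149] [300.4 283.5] [444.7 180.1  86. ]
[312 273  11  21 145] [315.  283.3] [445.  153.3  86. ]
[326 273   7  21 144] [328.9 283.2] [445.2 127.8  86. ]
[357 275   5  12  42] [359.  280.9] [449.5  72.5  86. ]
[365 279  10   7  64] [369.9 282. ] [447.5  52.4  86. ]
[381 295   2   2   3] [381.3 295.3] [423.   31.9  86. ]
[289 297   3   2   4] [290.  297.2] [419.7 199.   86. ]
[298 300   3   1   3] [299. 300.] [414.7 182.6  86. ]
lid ((332.89813232421875, 222.80593872070312), (72.0253677368164, 109.11629486083984), 88.87670135498047)
[[623.4 223.5  91. ]
 [628.4  17.7  91. ]
 [491.7  18.6  91. ]
 [487.5 219.4  91. ]] [557.7622804  119.79857267  91.        ]
edge [1.42449892e-02 2.13299214e+02] 0.8161225588578367 at mid 221.1523112771938
edge [0.0237794  6.38292263] 1.3622022622078813 at mid 19.629727126762162
depthpts [((335, 225), np.float32(827.00854)), ((345, 275), np.float32(823.8621))]
```

View pics/c2.png

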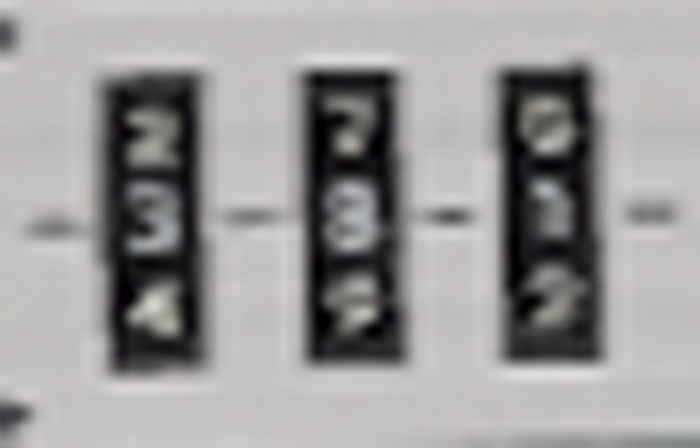

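View pics/c1.png

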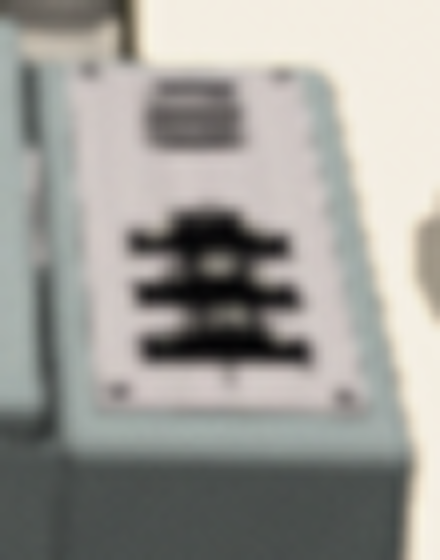

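The zoom shows 3, 8 and 1 level with the ticks, with 2/4, 7/9 and 0/2 either side. Wheel 1 needs +1, wheel 2 −1 and wheel 3 +1 (one click is 12.6 mm of rim). The box origin is about (515, 118.5) at about 0.8° yaw. I'll shut the gripper and travel to above wheel 1.

```bash

python3 -m handwheel '0 0 0 12 -15 0 0; 0 0 0 36 -46 0 0; 0 0 0 66 -85 0 0; 0 0 0 96 -123 0 0; 0 0 0 126 -162 0 0'
python3 -m handwheel '0 0 0 30 -38.5 0 0; 0 0 0 60 -77 0 0; 0 0 0 90 -115.5 0 0; 0 0 0 120 -154 0 0; 0 0 0 150 -192.5 0 0'
python3 -m handwheel '0 0 0 30 -38.5 0 0; 0 0 0 60 -77 0 0; 0 0 0 90 -115.5 0 0; 0 0 0 120 -154 0 0; 0 0 0 150 -192.5 0 0'
python3 -m handwheel '0 0 0 20 -26 0 0; 0 0 0 36 -46 0 0; 0 0 0 44.7 -58.7 0 0; 0 0 0 44.7 -58.7 0 0'
python3 -m handwheel '0 0 -6 0 0 0 0; 0 0 -14 0 0 0 0; 0 0 -22 0 0 0 0; 0 0 -30 0 0 0 0; 0 0 -38 0 0 0 0'
python3 -m handwheel '0 0 -8 0 0 0 0; 0 0 -16 0 0 0 0; 0 0 -24 0 0 0 0; 0 0 -32 0 0 0 0; 0 0 -37.2 0 0 0 0'
python3 -m handwheel '0 0 0 0 0 0 0; 0 0 0 0 0 0 0'
python3 -c "
from h import *
s=observe();print(s['eef_rot'],s['eef_pos'],s['force'],s['joints'])"
```

```text
t: 0.6
eef_pos: [225.8, -338.0, 203.6]
eef_rot: [[0.963, 0.268, -0.0], [0.268, -0.963, 0.001], [0.0, -0.001, -1.0]]
force: [0.9, -0.3, 0.5]
grip_width: 0.145
grasp_force: 0.0
t: 1.1
eef_pos: [318.4, -112.3, 204.0]
eef_rot: [[0.963, 0.268, 0.0], [0.268, -0.963, -0.0], [0.0, 0.0, -1.0]]
force: [0.8, -1.6, -0.1]
grip_width: 0.002
grasp_force: 0.0
t: 1.6
eef_pos: [411.3, 113.8, 203.9]
eef_rot: [[0.963, 0.269, 0.0], [0.269, -0.963, -0.0], [-0.0, 0.0, -1.0]]
force: [1.3, -1.8, 0.8]
grip_width: 0.003
grasp_force: 0.0
t: 2.0
eef_pos: [438.5, 181.3, 203.4]
eef_rot: [[0.963, 0.271, -0.001], [0.271, -0.963, 0.0], [-0.001, -0.0, -1.0]]
force: [0.3, -0.5, -0.2]
grip_width: 0.0
grasp_force: 0.0
t: 2.5
eef_pos: [438.1, 179.1, 203.8]
eef_rot: [[0.59, 0.808, -0.001], [0.808, -0.59, -0.0], [-0.001, -0.0, -1.0]]
force: [0.5, -0.2, 0.4]
grip_width: -0.008
grasp_force: 0.0
t: 3.0
eef_pos: [438.1, 179.1, 203.8]
eef_rot: [[-0.018, 1.0, -0.001], [1.0, 0.018, -0.0], [-0.0, -0.001, -1.0]]
force: [1.0, 0.2, -0.6]
grip_width: -0.002
grasp_force: 0.0
t: 3.2
eef_pos: [438.3, 179.5, 203.9]
eef_rot: [[-0.01, 1.0, -0.0], [1.0, 0.01, -0.0], [-0.0, -0.0, -1.0]]
force: [0.3, 1.0, -0.1]
grip_width: 0.005
grasp_force: 0.0
[[-1.03525272e-02  9.99946381e-01 -2.46623456e-04]
 [ 9.99946401e-01  1.03524916e-02 -1.45207464e-04]
 [-1.42646511e-04 -2.48113502e-04 -9.99999959e-01]] [438.29120365 179.48976474 203.88414512] [ 0.25019703  1.02223296 -0.13757511] [ 7.90960094e+00  1.41399246e+01  8.58236740e+01 -6.39223730e-03
  8.00515424e+01  7.31754041e+00]
```

```bash

python3 -m handwheel '0 0 0 0 0 10 0; 0 0 0 0 0 35 0; 0 0 0 0 0 65 0; 0 0 0 0 0 90 0; 0 0 0 0 0 102 0'
python3 -m handwheel '0 0 0 0 0 3 0; 0 0 0 0 0 3 0; 0 0 0 0 0 3 0'
python3 -c "
from h import *
s=observe();print(s['eef_pos'],s['force'])
im,d=snap('side','side1');im2,d=snap('top','top1')
a=cv2.resize(im[170:290,330:430,::-1],None,fx=5,fy=5,interpolation=2);b=cv2.resize(im2[240:330,260:320+30,::-1],None,fx=5,fy=5,interpolation=2)
o=np.zeros((600,800,3),np.uint8);o[:,:500]=a;o[:450,500:]=b[:,:300];cv2.imwrite('pics/c3.png',o)"
```

```text
t: 3.7
eef_pos: [437.1, 179.7, 99.3]
eef_rot: [[-0.012, 1.0, -0.004], [1.0, 0.012, -0.001], [-0.001, -0.004, -1.0]]
force: [0.5, 0.8, 0.3]
grip_width: -0.004
grasp_force: 0.0
t: 4.0
eef_pos: [438.8, 180.1, 99.5]
eef_rot: [[-0.013, 1.0, 0.001], [1.0, 0.013, 0.0], [0.0, 0.001, -1.0]]
force: [-0.2, -0.4, 0.4]
grip_width: -0.002
grasp_force: 0.0
[438.80034689 180.06566035  99.46351073] [-0.22056016 -0.42027676  0.36959759]
```

View pics/c3.png

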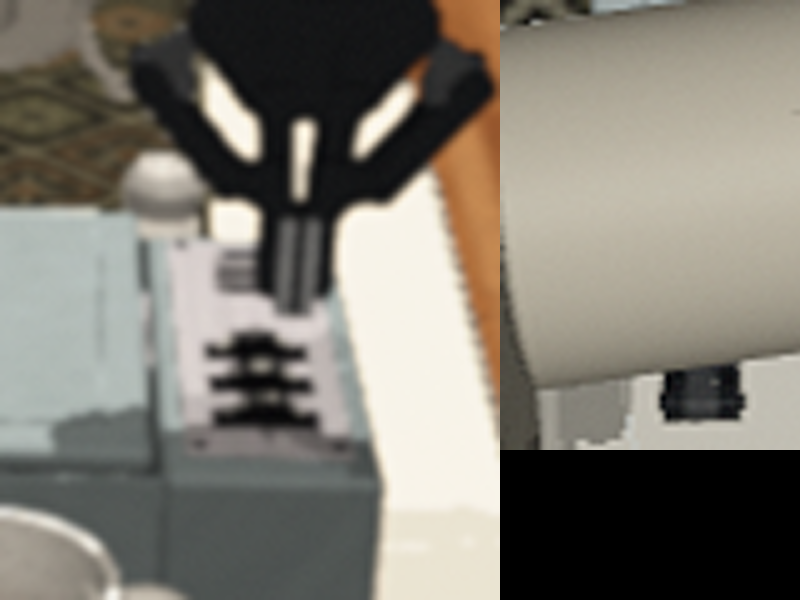

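The side view shows the fingertip at about (389, 232), higher in the picture than wheel 1 at (383, 252). I'll check that against the projection before descending.

```bash
python3 - <<'E'
from h import *
P=[[438.8,180,99.5],[438.8,169,99.5],[445,180.1,91],[445,154,91],[445,128,91],[439,180,135]]
print(proj("side",P).round(1)); print(proj("top",P).round(1))
im=np.load("side1.npz")["im"];d=np.load("side1.npz")["d"]
K,R,t=cal("side")
def pt(u,v): z=d[v,u]; return (R.T@(np.linalg.inv(K)@[u*z,v*z,z]-t)).round(1)
for uv in((389,228),(389,222),(395,225),(383,253),(380,247),(379,240),(400,255),(360,250)): print(uv,im[uv[1],uv[0]],pt(*uv))
E
```

```text
[[386.5 244. ]
 [386.2 241.1]
 [382.7 248. ]
 [382.  241.3]
 [381.4 235. ]
 [387.7 226.2]]
[[300.4 286.4]
 [306.5 286.4]
 [300.4 283.2]
 [314.7 283.2]
 [329.  283.2]
 [300.  285.4]]
(389, 228) [55 55 55] [437.7 192.5 137.5]
(389, 222) [55 55 54] [438.3 189.8 147.8]
(395, 225) [33 34 34] [427.2 187.  141. ]
(383, 253) [ 9  9 11] [444.3 185.4  83.7]
(380, 247) [16 14 16] [448.7 163.1  83.8]
(379, 240) [10 10 11] [449.4 135.8  84.2]
(400, 255) [150 155 152] [413.1 180.2  78. ]
(360, 250) [81 87 84] [484.2 136.6  61.8]
```

```bash
python3 - <<'E'
from h import *
s=observe(); print(s['t'],s['eef_pos'],s['joints'].round(2))
im,d=snap("side","side2")
K,R,t=cal("side")
def pt(u,v): z=d[v,u]; return (R.T@(np.linalg.inv(K)@[u*z,v*z,z]-t)).round(1)
for u in (386,389,392):
  for v in range(214,250,3): print((u,v),im[v,u],pt(u,v))
E
```

```text
4.1 [438.82131144 180.08512333  99.58456864] [ 7.97 20.76 95.56  0.   63.6   7.21]
(386, 214) [63 63 62] [444.4 189.7 162.8]
(386, 217) [84 83 82] [444.  189.4 156.9]
(386, 220) [91 90 88] [443.8 191.  152. ]
(386, 223) [99 97 95] [443.5 191.7 146.6]
(386, 226) [101 100  98] [443.3 194.4 142.1]
(386, 229) [99 98 96] [442.5 189.1 133.7]
(386, 232) [122 117 115] [442.3 191.9 129.3]
(386, 235) [216 208 205] [434.5 106.9  80.6]
(386, 238) [135 128 121] [436.2 131.8  86.8]
(386, 241) [35 33 34] [436.1 135.3  82.3]
(386, 244) [87 84 79] [437.7 157.1  87.4]
(386, 247) [16 16 15] [437.7 162.   83.7]
(389, 214) [55 54 53] [439.5 191.4 163.7]
(389, 217) [61 61 60] [439.3 193.3 158.9]
(389, 220) [53 54 53] [438.8 192.5 152.8]
(389, 223) [54 53 53] [438.2 190.2 146.1]
(389, 226) [51 50 50] [438.1 193.8 142. ]
(389, 229) [57 57 57] [437.6 192.2 135.4]
(389, 232) [100  96  94] [437.1 191.6 129.3]
(389, 235) [220 212 208] [428.6 105.1  80. ]
(389, 238) [180 172 169] [429.5 119.8  80.9]
(389, 241) [56 52 52] [430.2 131.6  80.6]
(389, 244) [190 182 178] [430.9 144.   80.7]
(389, 247) [31 30 29] [432.1 160.4  83.1]
(392, 214) [86 85 84] [434.2 190.1 163.3]
(392, 217) [100  99  97] [433.9 190.9 158. ]
(392, 220) [102 101  98] [433.4 190.2 152. ]
(392, 223) [97 97 95] [433.7 196.7 149.3]
(392, 226) [92 90 89] [432.8 191.7 141.2]
(392, 229) [103 100  99] [432.3 191.  135.1]
(392, 232) [168 161 158] [432.  192.4 129.9]
(392, 235) [218 209 206] [422.8 105.   80.2]
(392, 238) [195 187 184] [423.9 120.7  81.6]
(392, 241) [176 168 165] [424.5 131.5  80.7]
(392, 244) [190 182 178] [425.3 143.4  80.6]
(392, 247) [112 106 105] [426.4 158.5  82.2]
```

The picture puts the visible fingertip at z ≈ 128 while the TCP reads 99.5, so I can't trust the tip height. I'll feel for contact slowly and stop on force.

```bash
cat > ok.py <<'E'
# exit 0 while the force is small
import sys
from station import observe
s=observe(); f=s['force']; print("z %.2f"%s['eef_pos'][2],f.round(1),file=sys.stderr)
sys.exit(0 if abs(f[2])<2.5 and abs(f[:2]).max()<4 else 1)
E
H="python3 -m handwheel"
(python3 -m handwheel '0 0 0 0 0 1 0; 0 0 0 0 0 2 0; 0 0 0 0 0 3 0; 0 0 0 0 0 4 0; 0 0 0 0 0 5 0' && python3 ok.py &&
python3 -m handwheel '0 0 0 0 0 .4 0; 0 0 0 0 0 .8 0; 0 0 0 0 0 1.2 0; 0 0 0 0 0 1.6 0; 0 0 0 0 0 2 0' && python3 ok.py &&
python3 -m handwheel '0 0 0 0 0 .4 0; 0 0 0 0 0 .8 0; 0 0 0 0 0 1.2 0; 0 0 0 0 0 1.6 0; 0 0 0 0 0 2 0' && python3 ok.py &&
python3 -m handwheel '0 0 0 0 0 .4 0; 0 0 0 0 0 .8 0; 0 0 0 0 0 1.2 0; 0 0 0 0 0 1.6 0; 0 0 0 0 0 2 0' && python3 ok.py &&
python3 -m handwheel '0 0 0 0 0 .4 0; 0 0 0 0 0 .8 0; 0 0 0 0 0 1.2 0; 0 0 0 0 0 1.6 0; 0 0 0 0 0 2 0' && python3 ok.py ) 2>&1 | grep ^z
```

```text
z 93.82 [0.3 0.2 0.4]
z 91.91 [ 0.2  0.  -0.4]
z 89.89 [-0.5 -0.   0. ]
z 87.90 [ 0.1  0.6 -0. ]
z 85.92 [ 0.3  0.5 -0.8]
```

There's no contact at z = 86, so the real tip is well above the reported TCP, as the picture suggested. I'll go lower and measure again.

```bash

(python3 -m handwheel '0 0 0 0 0 2 0; 0 0 0 0 0 4 0; 0 0 0 0 0 6 0; 0 0 0 0 0 8 0; 0 0 0 0 0 9 0' && python3 ok.py) 2>&1 | grep ^z
python3 - <<'E'
from h import *
im,d=snap("side","side3"); s=observe()['eef_pos']; print(s)
K,R,t=cal("side")
def pt(u,v): z=d[v,u]; return (R.T@(np.linalg.inv(K)@[u*z,v*z,z]-t)).round(1)
for u in (384,386,388,390):
  print(u,[(v,*pt(u,v)[1:]) for v in range(234,256,1)][::1])
cv2.imwrite("pics/c4.png",cv2.resize(im[190:280,340:430,::-1],None,fx=6.5,fy=6.5,interpolation=2))
E
```

```text
z 76.66 [-0.1 -0.   0.3]
[438.34727202 180.01229824  76.62794005]
384 [(234, np.float64(187.7), np.float64(123.1)), (235, np.float64(187.1), np.float64(120.9)), (236, np.float64(186.3), np.float64(118.5)), (237, np.float64(188.1), np.float64(117.4)), (238, np.float64(188.0), np.float64(115.4)), (239, np.float64(186.5), np.float64(112.6)), (240, np.float64(189.8), np.float64(112.4)), (241, np.float64(189.6), np.float64(110.3)), (242, np.float64(182.3), np.float64(104.5)), (243, np.float64(182.5), np.float64(102.6)), (244, np.float64(160.7), np.float64(89.1)), (245, np.float64(160.1), np.float64(86.7)), (246, np.float64(160.7), np.float64(84.9)), (247, np.float64(162.7), np.float64(83.9)), (248, np.float64(163.7), np.float64(82.4)), (249, np.float64(179.8), np.float64(89.0)), (250, np.float64(183.0), np.float64(88.7)), (251, np.float64(186.5), np.float64(88.5)), (252, np.float64(188.3), np.float64(87.4)), (253, np.float64(187.9), np.float64(85.2)), (254, np.float64(187.9), np.float64(83.1)), (255, np.float64(188.2), np.float64(81.2))]
386 [(234, np.float64(189.1), np.float64(124.0)), (
[... 2200 characters left out ...]
.float64(194.0), np.float64(114.9)), (241, np.float64(192.7), np.float64(112.3)), (242, np.float64(191.7), np.float64(109.8)), (243, np.float64(192.0), np.float64(107.9)), (244, np.float64(189.3), np.float64(104.5)), (245, np.float64(147.1), np.float64(80.3)), (246, np.float64(157.7), np.float64(83.8)), (247, np.float64(158.3), np.float64(82.0)), (248, np.float64(165.3), np.float64(83.7)), (249, np.float64(166.1), np.float64(82.0)), (250, np.float64(166.3), np.float64(80.1)), (251, np.float64(175.7), np.float64(83.0)), (252, np.float64(182.5), np.float64(84.7)), (253, np.float64(187.3), np.float64(85.3)), (254, np.float64(186.1), np.float64(82.5)), (255, np.float64(187.1), np.float64(81.1))]
```

View pics/c4.png

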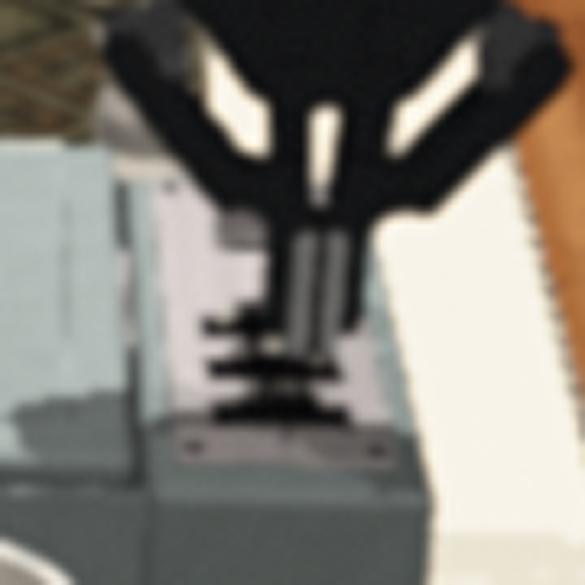

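The pads' lower edge is at pixel (388, 244), about z = 105, while the TCP reads 76.6. The tip is therefore about 28 mm above the TCP, and the pads span about 13 mm in x. Contact should come near TCP z ≈ 62. A 10–11 mm stroke clears half a click comfortably.

```bash
sed -i 's/<2.5/<2.2/' ok.py
(python3 -m handwheel '0 0 0 0 .3 1.6 0; 0 0 0 0 .6 3.2 0; 0 0 0 0 .9 4.8 0; 0 0 0 0 1.2 6.4 0; 0 0 0 0 1.5 8 0' && python3 ok.py &&
python3 -m handwheel '0 0 0 0 0 .5 0; 0 0 0 0 0 1 0; 0 0 0 0 0 1.5 0; 0 0 0 0 0 2 0' && python3 ok.py &&
python3 -m handwheel '0 0 0 0 0 .3 0; 0 0 0 0 0 .6 0; 0 0 0 0 0 .9 0; 0 0 0 0 0 .9 0' && python3 ok.py &&
python3 -m handwheel '0 0 0 0 0 .3 0; 0 0 0 0 0 .6 0; 0 0 0 0 0 .9 0; 0 0 0 0 0 .9 0' && python3 ok.py &&
python3 -m handwheel '0 0 0 0 0 .3 0; 0 0 0 0 0 .6 0; 0 0 0 0 0 .9 0; 0 0 0 0 0 .9 0' && python3 ok.py &&
python3 -m handwheel '0 0 0 0 0 .3 0; 0 0 0 0 0 .6 0; 0 0 0 0 0 .9 0; 0 0 0 0 0 .9 0' && python3 ok.py &&
python3 -m handwheel '0 0 0 0 0 .3 0; 0 0 0 0 0 .6 0; 0 0 0 0 0 .9 0; 0 0 0 0 0 .9 0' && python3 ok.py &&
python3 -m handwheel '0 0 0 0 0 .3 0; 0 0 0 0 0 .6 0; 0 0 0 0 0 .9 0; 0 0 0 0 0 .9 0' && python3 ok.py &&
python3 -m handwheel '0 0 0 0 0 .3 0; 0 0 0 0 0 .6 0; 0 0 0 0 0 .9 0; 0 0 0 0 0 .9 0' && python3 ok.py ) 2>&1 | grep ^z; python3 -c "
from h import *
s=observe();print(s['t'],s['eef_pos'],s['force'])"
```

```text
z 68.78 [ 0.4 -0.  -0.1]
z 66.93 [-0.1  0.5  0.2]
z 66.01 [0.7 0.2 0.5]
z 65.09 [0.3 0.7 0. ]
z 64.18 [ 0.5  0.1 -0.5]
z 63.58 [-0.5 -0.4  3.6]
9.7 [440.18271505 180.06689336  63.57729725] [-0.50456163 -0.43684113  3.58283839]
```

Contact is at TCP z ≈ 63.9. Next I build up to about 10 N.

```bash
python3 -m handwheel '0 0 0 0 0 .2 0; 0 0 0 0 0 .4 0; 0 0 0 0 0 .4 0' | grep -E "pos|force:"; python3 -m handwheel '0 0 0 0 0 .2 0; 0 0 0 0 0 .2 0' | grep -E "pos|force:"
```

```text
eef_pos: [440.3, 180.1, 63.4]
force: [-1.2, -0.1, 7.0]
grasp_force: 3.6
eef_pos: [440.4, 180.1, 63.4]
force: [-0.8, 0.2, 9.1]
grasp_force: 4.4
```

```bash
python3 -m handwheel '0 0 0 0 .5 .1 0; 0 0 0 0 1.2 .1 0; 0 0 0 0 2 .1 0; 0 0 0 0 3 .1 0; 0 0 0 0 3 .1 0' | grep -E "pos|e: \["
```

```text
eef_pos: [443.4, 180.2, 63.4]
force: [-2.1, -0.3, 10.7]
```

```bash
python3 -m handwheel '0 0 0 0 .8 0 0; 0 0 0 0 1.6 0 0; 0 0 0 0 2.4 0 0; 0 0 0 0 3 0 0; 0 0 0 0 3 0 0' | grep -E "pos|e: \["
python3 -m handwheel '0 0 0 0 .8 0 0; 0 0 0 0 1.6 0 0; 0 0 0 0 2 0 0; 0 0 0 0 2 0 0' | grep -E "pos|e: \["
```

```text
eef_pos: [446.8, 180.2, 63.5]
force: [-0.1, -1.1, 9.0]
eef_pos: [449.0, 180.3, 63.5]
force: [0.7, 0.3, 9.9]
```

The tangential force fell to zero near half a click and then reversed, so the wheel follows the finger. I'll go a bit farther, lift and look.

```bash
python3 -m handwheel '0 0 0 0 .7 0 0; 0 0 0 0 1.5 0 0; 0 0 0 0 1.5 0 0' | grep -E "pos|e: \["
python3 -m handwheel '0 0 0 0 0 -.5 0; 0 0 0 0 0 -1.5 0; 0 0 0 0 0 -4 0; 0 0 0 0 0 -8 0; 0 0 0 0 0 -14 0' | grep -E "pos|e: \["
python3 - <<'E'
from h import *
im,d=snap("side","side4")
a=cv2.resize(np.load("side0.npz")["im"][225:270,360:410,::-1],None,fx=8,fy=8,interpolation=2)
b=cv2.resize(im[225:270,360:410,::-1],None,fx=8,fy=8,interpolation=2)
cv2.imwrite("pics/c5.png",np.hstack([a,b]))
E
```

```text
eef_pos: [450.7, 180.3, 63.4]
force: [-0.0, -0.6, 7.7]
eef_pos: [449.2, 180.1, 76.7]
force: [-0.2, 0.5, -0.5]
```

View pics/c5.png

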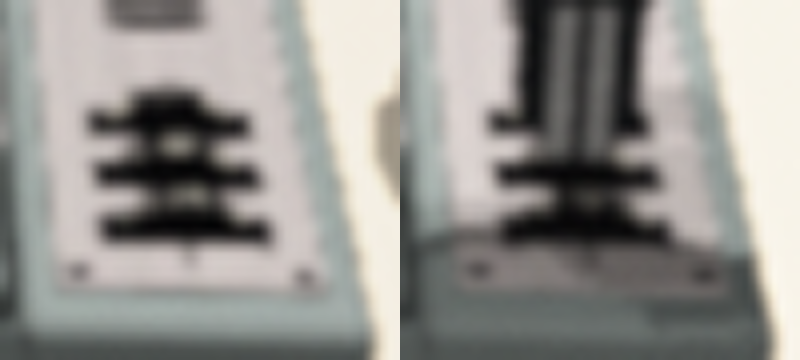

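The side view can't resolve the numerals, but the force profile fits one click, and the top view will verify it later. On to wheel 2: start at the far end and roll towards the robot.

```bash
python3 -m handwheel '0 0 0 -5 .5 0 0; 0 0 0 -13 1 0 0; 0 0 0 -21 1 0 0; 0 0 0 -26 1 0 0; 0 0 0 -26 1 0 0' | grep -E "pos|e: \["
(python3 -m handwheel '0 0 0 0 0 1.5 0; 0 0 0 0 0 4 0; 0 0 0 0 0 7 0; 0 0 0 0 0 9 0; 0 0 0 0 0 10 0' && python3 ok.py &&
python3 -m handwheel '0 0 0 0 0 .4 0; 0 0 0 0 0 .8 0; 0 0 0 0 0 1.2 0; 0 0 0 0 0 1.2 0' && python3 ok.py &&
python3 -m handwheel '0 0 0 0 0 .3 0; 0 0 0 0 0 .6 0; 0 0 0 0 0 .9 0; 0 0 0 0 0 .9 0' && python3 ok.py &&
python3 -m handwheel '0 0 0 0 0 .3 0; 0 0 0 0 0 .6 0; 0 0 0 0 0 .6 0' && python3 ok.py &&
python3 -m handwheel '0 0 0 0 0 .3 0; 0 0 0 0 0 .6 0; 0 0 0 0 0 .6 0' && python3 ok.py &&
python3 -m handwheel '0 0 0 0 0 .3 0; 0 0 0 0 0 .6 0; 0 0 0 0 0 .6 0' && python3 ok.py) 2>&1 | grep ^z; python3 -c "
from h import *
s=observe();print(s['t'],s['eef_pos'],s['force'])"
```

```text
eef_pos: [450.8, 153.4, 76.5]
force: [0.8, 0.6, -0.1]
z 66.30 [ 0.5  0.3 -0.2]
z 65.44 [-0.7  0.1 -0.4]
z 64.49 [-0.3 -0.7 -0.5]
z 63.90 [-0.3 -0.1  0.2]
z 63.58 [0.5 0.8 3.8]
14.85 [451.01354246 154.21185989  63.57881343] [0.54813638 0.76473924 3.81064044]
```

```bash
python3 -m handwheel '0 0 0 0 0 .2 0; 0 0 0 0 0 .4 0; 0 0 0 0 0 .6 0; 0 0 0 0 0 .6 0' | grep -E "pos|e: \["; python3 -m handwheel '0 0 0 0 -.5 .1 0; 0 0 0 0 -1.2 .1 0; 0 0 0 0 -2 .1 0; 0 0 0 0 -3 .1 0; 0 0 0 0 -3 .1 0' | grep -E "pos|e: \["
```

```text
eef_pos: [451.3, 154.2, 63.4]
force: [-1.2, -0.6, 8.7]
eef_pos: [449.3, 154.2, 63.5]
force: [2.2, -0.3, 6.5]
```

```bash
python3 -m handwheel '0 0 0 0 0 .15 0; 0 0 0 0 0 .3 0; 0 0 0 0 -.5 .3 0' | grep -E "pos|e: \["; python3 -m handwheel '0 0 0 0 -.6 0 0; 0 0 0 0 -1.2 0 0; 0 0 0 0 -2 0 0; 0 0 0 0 -2.5 0 0; 0 0 0 0 -2.5 0 0' | grep -E "pos|e: \["
```

```text
eef_pos: [449.2, 154.2, 63.4]
force: [2.6, -0.8, 9.2]
eef_pos: [446.1, 154.1, 63.4]
force: [0.6, -0.1, 10.6]
```

```bash
python3 -m handwheel '0 0 0 0 -.8 0 0; 0 0 0 0 -1.6 0 0; 0 0 0 0 -2.4 0 0; 0 0 0 0 -3 0 0; 0 0 0 0 -3 0 0' | grep -E "pos|e: \["; python3 -m handwheel '0 0 0 0 -.8 0 0; 0 0 0 0 -1.6 0 0; 0 0 0 0 -2.4 0 0; 0 0 0 0 -2.4 0 0' | grep -E "pos|e: \["
python3 -m handwheel '0 0 0 0 0 -.5 0; 0 0 0 0 0 -1.5 0; 0 0 0 0 0 -4 0; 0 0 0 0 0 -8 0; 0 0 0 0 0 -14 0' | grep -E "pos|e: \["
```

```text
eef_pos: [442.6, 154.1, 63.3]
force: [-1.2, -1.2, 11.9]
eef_pos: [440.1, 154.0, 63.3]
force: [-2.0, -0.6, 12.0]
eef_pos: [439.2, 154.0, 76.5]
force: [-0.7, 0.0, -0.3]
```

Next wheel 3, rolling away from the robot.

```bash
python3 -m handwheel '0 0 0 -5 .3 0 0; 0 0 0 -13 .3 0 0; 0 0 0 -21 .3 0 0; 0 0 0 -26 .3 0 0; 0 0 0 -26 .3 0 0' | grep -E "pos|e: \["
(python3 -m handwheel '0 0 0 0 0 1.5 0; 0 0 0 0 0 4 0; 0 0 0 0 0 7 0; 0 0 0 0 0 9 0; 0 0 0 0 0 10 0' && python3 ok.py &&
python3 -m handwheel '0 0 0 0 0 .4 0; 0 0 0 0 0 .8 0; 0 0 0 0 0 1.2 0; 0 0 0 0 0 1.2 0' && python3 ok.py &&
python3 -m handwheel '0 0 0 0 0 .3 0; 0 0 0 0 0 .6 0; 0 0 0 0 0 .6 0' && python3 ok.py &&
python3 -m handwheel '0 0 0 0 0 .3 0; 0 0 0 0 0 .6 0; 0 0 0 0 0 .6 0' && python3 ok.py &&
python3 -m handwheel '0 0 0 0 0 .3 0; 0 0 0 0 0 .6 0; 0 0 0 0 0 .6 0' && python3 ok.py &&
python3 -m handwheel '0 0 0 0 0 .3 0; 0 0 0 0 0 .6 0; 0 0 0 0 0 .6 0' && python3 ok.py) 2>&1 | grep ^z; python3 -c "
from h import *
s=observe();print(s['t'],s['eef_pos'],s['force'])"
```

```text
eef_pos: [440.1, 127.2, 76.2]
force: [-0.8, -0.2, -0.7]
z 66.00 [-0.1  0.2 -0.7]
z 65.14 [0.6 0.2 0.2]
z 64.51 [ 0.5 -0.1 -0.2]
z 63.90 [-0.1  0.7 -0.6]
z 63.56 [-0.3 -0.3  2.8]
20.25 [440.23728213 128.06655972  63.56261397] [-0.32748886 -0.3126702   2.76592213]
```

```bash
python3 -m handwheel '0 0 0 0 0 .2 0; 0 0 0 0 0 .4 0; 0 0 0 0 0 .7 0; 0 0 0 0 0 .7 0' | grep -E "pos|e: \["; python3 -m handwheel '0 0 0 0 .5 .15 0; 0 0 0 0 1.2 .25 0; 0 0 0 0 2 .25 0; 0 0 0 0 3 .25 0; 0 0 0 0 3 .25 0' | grep -E "pos|e: \["
```

```text
eef_pos: [440.5, 128.1, 63.3]
force: [-1.9, -0.1, 9.9]
eef_pos: [443.8, 128.1, 63.3]
force: [-1.8, 0.2, 11.8]
```

```bash
python3 -m handwheel '0 0 0 0 .8 0 0; 0 0 0 0 1.6 0 0; 0 0 0 0 2.4 0 0; 0 0 0 0 3 0 0; 0 0 0 0 3 0 0' | grep -E "pos|e: \["
python3 -m handwheel '0 0 0 0 .8 0 0; 0 0 0 0 1.6 0 0; 0 0 0 0 2.5 0 0; 0 0 0 0 3.2 0 0; 0 0 0 0 3.2 0 0' | grep -E "pos|e: \["
python3 -m handwheel '0 0 0 0 0 -.5 0; 0 0 0 0 0 -1.5 0; 0 0 0 0 0 -4 0; 0 0 0 0 0 -8 0; 0 0 0 0 0 -14 0' | grep -E "pos|e: \["
python3 -m handwheel '0 0 0 0 0 -20 0; 0 0 0 0 0 -50 0; 0 0 0 0 -30 -80 0; 0 0 0 0 -70 -95 0; 0 0 0 0 -110 -95 0' | grep -E "pos|e: \["
```

```text
eef_pos: [447.2, 128.2, 63.4]
force: [0.2, 0.0, 10.8]
eef_pos: [450.7, 128.3, 63.4]
force: [1.5, 0.8, 10.2]
eef_pos: [448.9, 128.2, 76.5]
force: [-0.5, -0.4, 0.0]
eef_pos: [338.9, 126.7, 173.2]
force: [-0.3, 0.5, 0.3]
```

```bash
python3 -m handwheel '0 0 0 -20 0 0 0; 0 0 0 -60 0 0 0; 0 0 0 -105 0 0 0; 0 0 0 -150 0 0 0; 0 0 0 -180 0 0 0' | grep -E "pos|e: \["
python3 - <<'E'
from h import *
im,d=snap("top","top2")
a=cv2.resize(im[262:302,285:385,::-1],None,fx=8,fy=8,interpolation=2)
b=cv2.resize(im[180:420,200:520,::-1],None,fx=.85,fy=.85)
o=np.zeros((600,800,3),np.uint8);o[:320]=a;o[340:340+b.shape[0],:b.shape[1]]=b;cv2.imwrite("pics/c6.png",o)
E
```

```text
eef_pos: [341.5, -55.6, 171.9]
force: [1.2, 0.1, -0.5]
```

View pics/c6.png

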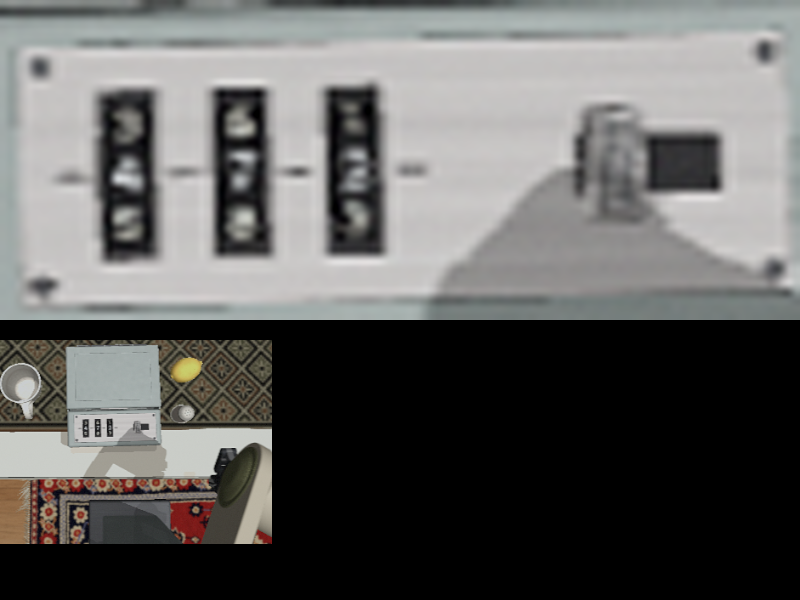

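The deck now shows 4-7-2 level with the ticks, lid shut and slide home. Next I go to the free plate left of the tab, high at first.

```bash
python3 -m handwheel '0 0 0 20 15 0 0; 0 0 0 55 40 0 0; 0 0 0 95 68 0 0; 0 0 0 130 93 0 0; 0 0 0 146 104 0 0' >/dev/null
python3 -m handwheel '0 0 0 0 0 20 0; 0 0 0 0 0 50 0; 0 0 0 0 0 75 0; 0 0 0 0 0 80 0; 0 0 0 0 0 80 0' | grep -E "pos|e: \["
python3 -m handwheel '0 0 0 0 0 0 0'| grep -E "pos|rot|e: \["
```

```text
eef_pos: [443.6, 94.1, 91.5]
force: [0.7, 0.5, 0.1]
eef_pos: [444.4, 94.1, 92.6]
eef_rot: [[-0.013, 1.0, 0.002], [1.0, 0.013, -0.0], [-0.0, 0.002, -1.0]]
force: [0.3, 0.2, -0.3]
```

```bash
(python3 -m handwheel '0 0 0 0 0 5 0; 0 0 0 0 0 12 0; 0 0 0 0 0 20 0; 0 0 0 0 0 25 0; 0 0 0 0 0 27 0' && python3 ok.py && python3 -m handwheel '0 0 0 0 0 1.5 0; 0 0 0 0 0 3 0; 0 0 0 0 0 4.5 0; 0 0 0 0 0 5.5 0; 0 0 0 0 0 5.5 0' && python3 ok.py &&
python3 -m handwheel '0 0 0 -2 0 0 0; 0 0 0 -4 0 0 0; 0 0 0 -6 0 0 0; 0 0 0 -7 0 0 0; 0 0 0 -7 0 0 0' && python3 ok.py &&
python3 -m handwheel '0 0 0 -.8 0 0 0; 0 0 0 -1.6 0 0 0; 0 0 0 -2.4 0 0 0; 0 0 0 -2.4 0 0 0' && python3 ok.py &&
python3 -m handwheel '0 0 0 -.8 0 0 0; 0 0 0 -1.6 0 0 0; 0 0 0 -2.4 0 0 0; 0 0 0 -2.4 0 0 0' && python3 ok.py)  2>&1 | grep -E "^z|pos"; python3 -c "
from h import *
s=observe();print(s['t'],s['eef_pos'],s['force'])"
```

```text
eef_pos: [443.4, 94.1, 63.7]
z 63.65 [ 0.7  0.2 -0.6]
eef_pos: [443.7, 94.1, 58.8]
z 58.82 [ 0.1 -0.1 -0.5]
eef_pos: [443.8, 86.9, 58.9]
z 58.90 [ 0.9 -0.2 -0.1]
eef_pos: [443.8, 84.7, 58.9]
z 58.88 [-0.  -0.2  0. ]
eef_pos: [443.9, 82.4, 58.9]
z 58.87 [ 0.1  3.9 -0.2]
27.1 [443.9006989   82.38333891  58.870796  ] [ 0.14118423  3.86527596 -0.18467859]
```

Contact with the tab shows a 3.9 N push. I continue gently.

```bash
python3 -m handwheel '0 0 0 -.8 0 0 0; 0 0 0 -1.6 0 0 0; 0 0 0 -2.4 0 0 0; 0 0 0 -2.4 0 0 0' | grep -E "pos|e: \["; python3 -m handwheel '0 0 0 -.8 0 0 0; 0 0 0 -1.6 0 0 0; 0 0 0 -1.6 0 0 0' | grep -E "pos|e: \["
```

```text
eef_pos: [443.9, 79.8, 58.9]
force: [1.2, 4.1, -0.8]
eef_pos: [444.0, 78.2, 58.9]
force: [0.4, 2.9, -1.3]
```

```bash
python3 -m handwheel '0 0 0 -.8 0 0 0; 0 0 0 -1.6 0 0 0; 0 0 0 -2.4 0 0 0; 0 0 0 -2.4 0 0 0' | grep -E "pos|e: \["; python3 -m handwheel '0 0 0 -.7 0 0 0; 0 0 0 -1.4 0 0 0; 0 0 0 -2 0 0 0; 0 0 0 -2 0 0 0;0 0 0 -2 0 0 0' | grep -E "pos|e: \["
python3 - <<'E'
from h import *
im,d=snap("side","side5")
d0=np.load("side0.npz")["d"]; K,R,t=cal("side")
def pt(d,u,v): z=d[v,u]; return (R.T@(np.linalg.inv(K)@[u*z,v*z,z]-t)).round(1)
for uv in((350,225),(340,235),(350,245),(320,240)): print(uv,pt(d0,*uv),pt(d,*uv))
E
```

```text
eef_pos: [444.0, 75.8, 58.9]
force: [0.6, 3.6, -0.0]
eef_pos: [444.0, 73.8, 58.9]
force: [1.2, 3.7, 0.4]
(350, 225) [504.5  85.   89.1] [505.2 158.8 124.7]
(340, 235) [523.1 130.4  89.3] [522.4 193.2 121.1]
(350, 245) [503.9 171.2  90.2] [504.5 223.  117.7]
(320, 240) [559.7 155.8  90.4] [557.5 194.4 110.4]
```

The lid has sprung up, with its top now about 35 mm higher at x = 505. I ease the slide home, lift off, back away and check.

```bash
python3 -m handwheel '0 0 0 1.5 0 0 0; 0 0 0 4 0 0 0; 0 0 0 7 0 0 0; 0 0 0 10 0 0 0; 0 0 0 13 0 0 0' | grep -E "pos|e: \["
python3 -m handwheel '0 0 0 3 0 0 0; 0 0 0 6 0 -2 0; 0 0 0 6 0 -8 0; 0 0 0 6 -4 -20 0; 0 0 0 6 -15 -45 0' | grep -E "pos|e: \["
python3 -m handwheel '0 0 0 0 -20 -30 0; 0 0 0 0 -50 -60 0; 0 0 0 -30 -80 -70 0; 0 0 0 -70 -90 -70 0; 0 0 0 -110 -90 -70 0' | grep -E "pos|e: \["
python3 -m handwheel '0 0 0 -30 0 0 0; 0 0 0 -50 0 0 0; 0 0 0 -60 0 0 0; 0 0 0 -60 0 0 0' | grep -E "pos|e: \["
python3 - <<'E'
from h import *
im,d=snap("top","top3")
a=cv2.resize(im[262:302,285:385,::-1],None,fx=8,fy=8,interpolation=2)
b=im[160:430,200:520,::-1]; c=get_image("side")[0][180:450,180:460,::-1]
o=np.zeros((600,800,3),np.uint8);o[:320]=a;o[325:595,:320]=b;o[325:595,330:610]=c;cv2.imwrite("pics/c7.png",o)
E
```

```text
eef_pos: [443.7, 86.9, 58.8]
force: [-0.4, 0.3, -0.1]
eef_pos: [428.2, 92.5, 104.1]
force: [1.1, -0.1, 0.3]
eef_pos: [338.6, -19.1, 175.3]
force: [1.8, 0.6, -0.4]
eef_pos: [341.0, -79.1, 174.3]
force: [0.5, 0.8, -0.3]
```

View pics/c7.png

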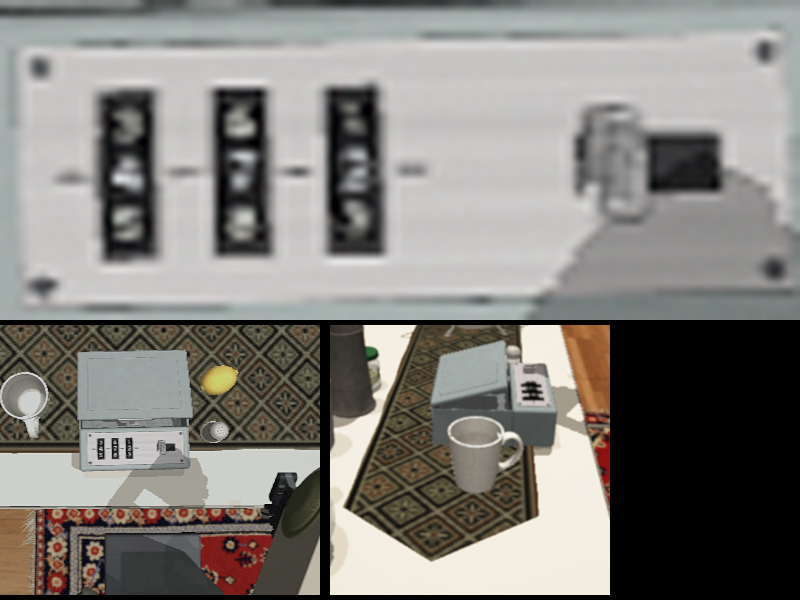

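The code 4-7-2 is showing, the slide is home, the lid is ajar and the mug, shaker and lemon are where they stood. The robot is clear, so I'm handing in.

```bash
python3 -c "
from station import *
print(finish_job())"
```

```text
the job is handed in; nothing more can be done
None
```

I handed the job in with the lockbox open: the code 4-7-2 is showing, the slide is home, the lid is ajar and the mug, shaker and lemon are where they stood; the hand-in returned no verdict.

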